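# Seat the drilled plate on the jig's locating pin

### The job

First clear the tall lamp off the plywood jig: stand it upright and wholly on the round cork mat, without letting it topple. Then push the aluminium plate across the jig, without picking it up, until its hole drops over the locating pin and the plate lies flat, with its left-hand edge square up against the wooden stop bar. Leave the dish, the jar and the tin where they are.

Things in the scene. Friction and masses are not known exactly. Their poses are not given: they have to be found in the camera images.
- jig: Fixed plywood board 260 x 220 x 12 mm (x, y, z), origin at the centre of its underside on the table; its x axis points roughly away from the robot, y to its left. On top: the locating pin, and a fixed wooden stop bar 95 x 16 mm, 14 mm tall above the board, from x = -60 to +35 mm, whose inner face (towards the pin) is the plane y = +46.5 mm.
- pin (a point): Foot of the fixed steel locating pin, on the board's top face, at x = +60, y = 0, z = 12 mm in the jig's frame. The pin is 8 mm in diameter and 8 mm tall; its upper 3 mm taper to 4 mm diameter. The plate hides it at the start, but two thin dark lines drawn on the board, along the jig's x and y axes to near its edges, cross at the pin.
- plate: Loose bare aluminium plate, 120 x 92 mm, 6 mm thick, about 0.18 kg, too wide to grasp across. Origin: middle of its near (heel) short edge, underside; x along its length to the head, y to its left (sides at y = +-46 mm), z up. Starts tilted about 5 degrees: heel on the board, head end propped on the pin's top. Slides under 1 to 2 N. Seated: origin near x = -12, y = 0, z = 12 mm in the jig's frame.
- plate_hole (a point): Centre of the plate's only through hole, at the underside, at x = +72, y = 0 mm in the plate's frame; 12 mm in diameter. At the start the plate's heel is 14 to 30 mm short (jig -x) of its final place. Pushing the heel edge towards jig +x slides it along the stop bar until the hole drops over the pin, which then stops it.
- plate_edge (a point): Point on the plate's left side edge, underside, at x = +30, y = +46 mm in the plate's frame. At the start this edge is clear of the stop bar, the plate turned 0.06 to 0.22 rad counterclockwise (from above) in the jig. Pushing the right edge towards jig +y brings it to the bar: at x = 20 to 65 mm while propped, 13 mm once seated (nearer the heel turns it more).
- lamp: Loose, tall, top-heavy cordless lamp, 0.3 kg, 156 mm tall, a round body about z. Origin: centre of its underside. Foot disc 48 mm in diameter, 6 mm thick; bare stem 12 mm in diameter; white cylindrical head 52 mm in diameter from 102 to 147 mm above its underside, with a 9 mm domed cap over that. Starts upright on the jig's board in front of the plate's heel edge. Easily gripped by its head from above, at about 130 mm up.
- mat: Fixed round cork mat, 100 mm in diameter, 4 mm thick, on the table to the left or right of the jig. Origin: centre of its underside.
- dish: Loose shallow round steel dish, 100 mm in diameter, 22 mm tall, on the other side of the jig from the mat; origin at the centre of its underside. To be left alone.
- flux: Loose amber glass jar, 54 mm in diameter, 45 mm tall, near the far end of the jig, to its right; origin at the centre of its underside. To be left alone.
- wool: Loose open dark steel tin holding a brass ball of wool, 72 mm in diameter, 62 mm tall, near the far end of the jig, to its left; origin at the centre of its underside. To be left alone.

How it is judged:
By the outcome, as a careful person would: the job done as asked, in the order asked, and still so for the second after the job is handed in, with the robot touching nothing.
It also fails if it takes over 72 s, if anything falls off the work surface, if the arm or the gripper's body presses on something with over 40 N, if the wrist force passes 120 N, or if a joint passes its speed limit or range.

### The arm

A 6-joint arm with a two-finger parallel gripper is mounted at the origin on the work surface. World frame = base frame: x ahead of the robot, y to its left, z up, the work surface at z = 0. Lengths are in m, angles in degrees, forces in N, time in s.
With the tool pointing down it reaches from about 0.4 to 0.825 m from the base axis. Payload 7 kg.
Tool frame: the origin (TCP) lies on the centre line of the jaws, within the pads' length; the fingertips stand 19 mm ahead of it and the grasp point (between the pads) is the TCP; z points along the fingers, y is the line along which they close (so a half turn about z gives the same grasp; the last joint's range is limited). The gripper opens to 85 mm and grips with 20 to 120 N. Pads are 22 mm wide; open, the fingers measure 114 mm over their backs; the gripper's body (76 mm by 85 mm) begins 54 mm behind the grasp point. The pads swing forward as they close: fully open they stand 13 mm farther back than shut.
Start: joints at [16.507, 20.546, 0.682, 0, -70.136, -16.507], TCP at [0.675, -0, 0.25] pointing down, gripper open.
Joint ranges: [-176.03, 176.03], [-82.01, 121.73], [-58.28, 71.71], [-173.87, 95.51], [-174.79, -0.11], [-173.66, 173.66]. Speed limits (degrees/s): [136.94, 136.94, 172.46, 180, 180, 180].

### API

Orientations are given as a 3x3 rotation matrix whose columns are the frame's x, y, z axes.
In Python, from workcell import bot, claw, status, imaging gives the robot as it stands. Calls block until the motion is done:
- bot.movep(position, orientation): joint-space move of the TCP to a pose.
- bot.servo_line(position, rate=0.15, rotation=None): straight line of the TCP; rotation=None keeps the orientation; rate is the mean speed in m/s.
- bot.move_joints(angles): joint-space move.
- claw.command_gripper(opening): opening from 0.0 (shut) to 1.0 (fully open); the grip force is fixed at half the most; returns when the fingers have stopped.
- bot.pause(seconds).
- bot.inverse_kinematics(position, orientation): joint angles nearest the present ones, or None.
- status.read_state(): the state.
- imaging.grab_frame(name): name is "scene" or "side" or "wrist"; returns a dict with "frame" (480x640x3 uint8, red, green, blue), "K" (3x3 intrinsics, pixels), "k1" (the pictures are not rectified: a ray, as slopes to the right and down, at radius r is drawn at 1 + k1 r^2 times it, then the intrinsics apply), "xyz" and "rotation" of the camera in the world; the wrist camera has in their place "tool_from_camera" (4x4, takes a point from camera to tool coordinates, whose origin is the TCP and whose axes are the flange's). Camera axes: x right, y down, z forward; pixel columns grow to the right and rows downward; lengths in m; the calibration is good to about 2 mm. A picture is of the moment at which its call begins: read the wrist's pose just before it. There is no depth.
A pose or a line that the arm cannot do raises bot.PlanningError and nothing moves.
- bot.sign_off(): hands the job in; it is judged then, once.
Trained networks look in a picture, given as the dict that the camera call returned (one of the last four; its "shot" number tells which), for a name from the list of things; names that differ only in an ending like _2 or _b are one class to them, and where a whole thing is asked for, a point or a joint stands for the part that bears it (a point fixed in the world has none). Each returns a list of dicts, best first, with "p" (0 to 1); they miss things now and then, are a little off and sometimes report something else, mostly with a low value. They report only what shows in the picture. A call takes as long as a camera call.
- imaging.recognise(picture, label): "box" ([centre column, centre row, width, height] in pixels, round what is visible of it).
- imaging.tip_of(picture, label): "uv" ([column, row] in pixels: a listed point, or the origin of a listed thing).
The state is a dict: "clock": time; "joint_positions": joint angles; "qvel": joint speeds; "joint_efforts": joint torques, N m; "ee_pos": TCP position; "eef_rot": TCP orientation; "force": force on the tool from outside, world axes, zero at the start; "torque": the same for the moment, N m; "gripper_width": opening from 0.0 (shut) to 1.0 (fully open); "grasp_force": force on a finger pad.
Only numpy, scipy, OpenCV 4.12 (cv2) and the standard library are available. Lean on these libraries where they do the work, as an engineer would, in place of code of your own. Each camera call takes 0.05 s, during which the arm holds its last target. There are 200 camera calls.

## Working session

There is one attempt and no reset: what is moved stays moved. The work goes in short steps, each a Python script; the robot and the scene stay as the last script left them, time stands still between calls to the robot, and variables do not carry over. Pictures are saved under pics/ and viewed, at most 10 in all, crops included, and the job is handed in when it is done.

```bash
mkdir -p pics
cat > h.py <<'E'
import numpy as np, cv2
from workcell import bot, claw, status, imaging
def grab(name):
    s=status.read_state(); p=imaging.grab_frame(name)
    if name=="wrist":
        T=np.eye(4); T[:3,:3]=np.array(s["eef_rot"]); T[:3,3]=s["ee_pos"]
        M=T@np.array(p["tool_from_camera"]); p["R"],p["t"]=M[:3,:3],M[:3,3]
    else: p["R"],p["t"]=np.array(p["rotation"]),np.array(p["xyz"])
    return p
def dist(p):
    return np.array([p["k1"],0,0,0,0],float)
def und(p,uv):
    # invert r_d=r(1+k1 r^2)
    return cv2.undistortPoints(np.array([[uv]],float),np.array(p["K"],float),dist(p))[0,0]
def ray(p,uv):
    d=p["R"]@np.append(und(p,uv),1.); return p["t"],d/np.linalg.norm(d)
def at_z(p,uv,z):
    o,d=ray(p,uv); return o+d*(z-o[2])/d[2]
def proj(p,X):
    c=(np.atleast_2d(X)-p["t"])@p["R"]
    return cv2.projectPoints(c.reshape(-1,1,3),np.zeros(3),np.zeros(3),np.array(p["K"],float),dist(p))[0][:,0]
def save(p,n): cv2.imwrite(f"pics/{n}.png",cv2.cvtColor(p["frame"],cv2.COLOR_RGB2BGR))
E
python3 - <<'E'
from h import *
np.set_printoptions(precision=4,suppress=True)
Z=dict(jig=0,pin=.012,plate=.012,plate_hole=.018,plate_edge=.013,lamp=.012,mat=0,dish=0,flux=0,wool=0)
for n in ["scene","side","wrist"]:
    p=grab(n); save(p,n+"0"); print(n,p["t"],p["R"][:,2])
    for l,z in Z.items():
        r=imaging.tip_of(p,l)[:1]
        for q in r: print(l,np.array(q["uv"]),round(q["p"],2),at_z(p,q["uv"],z))
s=status.read_state();print(s["clock"],s["eef_rot"])
E
```

```text
scene [1.0567 0.2331 0.7128] [-0.5795 -0.2803 -0.7653]
jig [324.2 274.1] 0.89 [0.5708 0.0077 0.    ]
pin [308.7 290.7] 0.75 [0.6282 0.0011 0.012 ]
plate [323.9 258.6] 0.58 [ 0.543  -0.0058  0.012 ]
plate_hole [307.5 281.9] 0.64 [ 0.6141 -0.0083  0.018 ]
plate_edge [339.6 272.8] 0.81 [0.5638 0.0384 0.013 ]
lamp [308.3 292.2] 0.74 [0.6317 0.0019 0.012 ]
mat [216.3 204.6] 0.96 [ 0.4922 -0.3082  0.    ]
dish [489.7 310.2] 0.91 [0.5166 0.3332 0.    ]
flux [206.1 260.3] 0.83 [ 0.6424 -0.2329 -0.    ]
side [0.2066 0.7655 0.6186] [ 0.3505 -0.7403 -0.5737]
jig [324.9 257.1] 0.76 [0.5781 0.0047 0.    ]
pin [298.2 245.8] 0.58 [0.6292 0.0107 0.012 ]
plate [346.4 249.3] 0.85 [ 0.5472 -0.0197  0.012 ]
plate_hole [306.7 240.9] 0.69 [ 0.6188 -0.0025  0.018 ]
plate_edge [319.1 262.3] 0.94 [0.5724 0.039  0.013 ]
lamp [372.1 268.1] 0.93 [0.4843 0.0106 0.012 ]
mat [426.1 192.3] 0.96 [ 0.491  -0.3054  0.    ]
dish [254.6 392.9] 0.95 [0.5233 0.3271 0.    ]
flux [343.4 186.6] 0.64 [ 0.6581 -0.2451  0.    ]
wool [205.7 327.4] 0.6 [0.6584 0.2519 0.    ]
wrist [ 0.6755 -0.0775  0.3749] [ 0.0004  0.3066 -0.9518]
plate [461.2 186.7] 0.64 [ 0.5455 -0.0121  0.012 ]
plate_hole [388.6 197. ] 0.91 [ 0.6152 -0.0033  0.018 ]
plate_edge [434.3 236. ] 0.83 [0.5674 0.0366 0.013 ]
lamp [526.7 204. ] 0.66 [0.4794 0.0044 0.012 ]
mat [341.6 408.3] 0.67 [0.6546 0.2564 0.    ]
dish [392.3 193.5] 0.71 [ 0.6087 -0.003   0.    ]
wool [341.7 410.7] 0.75 [0.6544 0.26   0.    ]
1.65 [[-0. -1.  0.]
 [-1.  0. -0.]
 [ 0. -0. -1.]]
```

View pics/scene0.png

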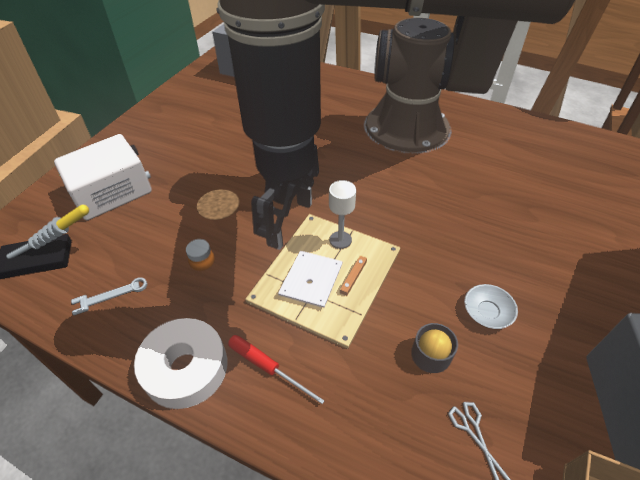

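View pics/side0.png

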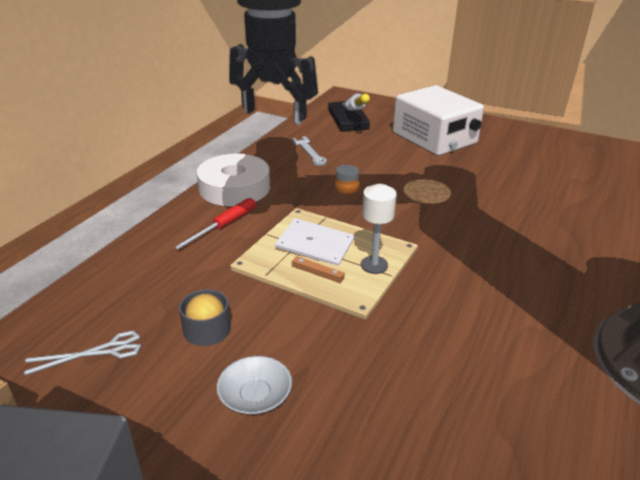

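View pics/wrist0.png

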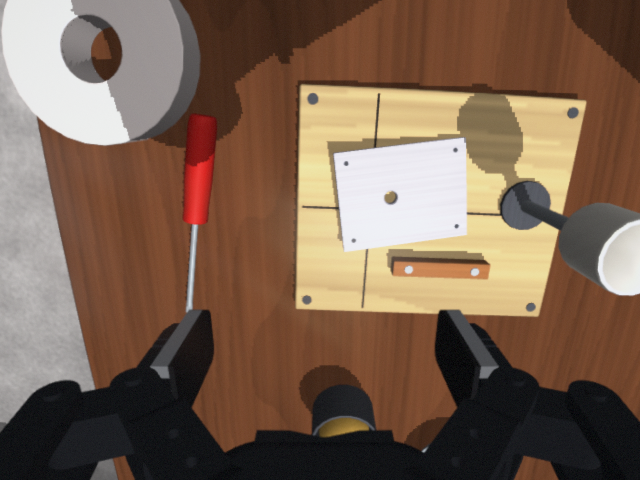

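The scene view shows the lamp on the jig (head 343,198; foot 341,240), the mat at (217,204) and the dish at (490,308). The wrist view shows the jig's corners at about (301,84), (586,100), (539,317) and (296,309), and the plate turned slightly ahead of the lamp. The scene tip for the lamp was wrong, while side and wrist agree.

```bash
cat >> h.py <<'E'
def jigfit(obs):
    from scipy.optimize import least_squares
    def f(v):
        c,s=np.cos(v[2]),np.sin(v[2]); o=[]
        for p,P,uv in obs:
            P=np.array(P,float); W=np.c_[v[0]+c*P[:,0]-s*P[:,1],v[1]+s*P[:,0]+c*P[:,1],np.full(len(P),.012)]
            o.append((proj(p,W)-uv).ravel())
        return np.concatenate(o)
    r=least_squares(f,[.58,0,0],loss='soft_l1',x_scale=[.01,.01,.01]); return r.x,f(r.x)
E
python3 - <<'E'
from h import *
np.set_printoptions(precision=4,suppress=True)
P={n:grab(n) for n in["scene","side","wrist"]}
C=[[.13,-.11],[-.13,-.11],[-.13,.11],[.13,.11]]
uv=dict(wrist=[[301,84],[586,100],[539,317],[296,309]],scene=[[249,298],[312,217],[399,248],[347,341]],side=[[297,210],[417,245],[363,309],[234,264]])
for n in P: print(n,*jigfit([(P[n],C,uv[n])]))
v,r=jigfit([(P[n],C,uv[n]) for n in P]);print("all",v,r)
for n,h,f in [("scene",(342.5,198),(341,240)),("side",(379.5,204.5),(374.5,265)),("wrist",None,(525.5,205))]:
    p=P[n]; b=imaging.recognise(p,"lamp")[:1]
    print(n,h and at_z(p,h,.1365),at_z(p,f,.017),b and (b[0]["box"],b[0]["p"]))
    b=imaging.recognise(p,"mat")[:1]; print("mat",b and (b[0]["p"],at_z(p,b[0]["box"][:2],.004)))
print(status.read_state()["clock"])
E
```

```text
scene [ 0.5705  0.0143 -0.0583] [-3.8252 -0.5842 -0.9064 -4.2852  3.3741 -0.2947  0.7615  5.4008]
side [ 0.5737  0.0092 -0.0556] [-0.2287 -3.4014  0.6923 -0.3553  0.7176  5.2746 -4.7914 -0.7743]
wrist [ 0.5709  0.0124 -0.0405] [-0.6524  0.112   1.833   0.0991 -0.003  -0.2    -0.33    0.1201]
all [ 0.571   0.0122 -0.0426] [-4.4861  0.2767 -2.9702 -4.25    1.7684 -1.3604  1.052   4.863  -0.8237
 -2.1961  1.1728  0.1842  2.8555  6.6376 -4.3954  1.3417 -0.4361 -0.3834
  1.984   0.2832 -0.3021 -0.0844 -0.6097 -0.2479]
scene [0.4841 0.0063 0.1365] [0.4856 0.0075 0.017 ] ([344.6, 214.6, 24.1, 64.1], 0.69)
mat (0.57, array([ 0.4933, -0.2989,  0.004 ]))
side [0.4823 0.0038 0.1365] [0.4818 0.0067 0.017 ] ([377.4, 228.8, 36.9, 91.7], 0.71)
mat (0.96, array([ 0.487 , -0.2992,  0.004 ]))
wrist None [0.4831 0.0042 0.017 ] ([570.3, 237.7, 137.8, 116.2], 0.62)
mat []
2.1
```

Run:
```python
from h import *
np.set_printoptions(precision=3,suppress=True)
R=np.array(status.read_state()["eef_rot"])
bot.movep([.483,.0055,.25],R)
bot.servo_line([.483,.0055,.142],.08)
claw.command_gripper(0.5); s=status.read_state(); print("half",s["gripper_width"],s["force"])
claw.command_gripper(0.0)
s=status.read_state(); print(s["clock"],s["gripper_width"],s["grasp_force"],s["force"])
bot.servo_line([.483,.0055,.23],.06)
s=status.read_state(); print(s["clock"],s["gripper_width"],s["grasp_force"],s["force"])
p=grab("side"); save(p,"lift")
bot.servo_line([.49,-.30,.23],.12)
bot.servo_line([.49,-.30,.145],.08)
p2=grab("scene"); save(p2,"overmat")
s=status.read_state(); print(s["clock"],s["force"],s["ee_pos"])
a=cv2.imread("pics/lift.png")[120:360,250:490];b=cv2.imread("pics/overmat.png")[100:340,130:370]
cv2.imwrite("pics/m1.png",cv2.resize(np.hstack([a,b]),(800,400)))
```

```text
half 0.5941801494161564 [-2.23   0.24   5.082]
5.025 0.5945130067085793 62.18271732330322 [-1.405  0.164  5.968]
6.6417 0.5953464991855095 62.81420946121216 [ 0.342 -0.977 -3.801]
10.65 [-0.352 -0.915 -3.32 ] [ 0.49  -0.3    0.146]
```

View pics/m1.png

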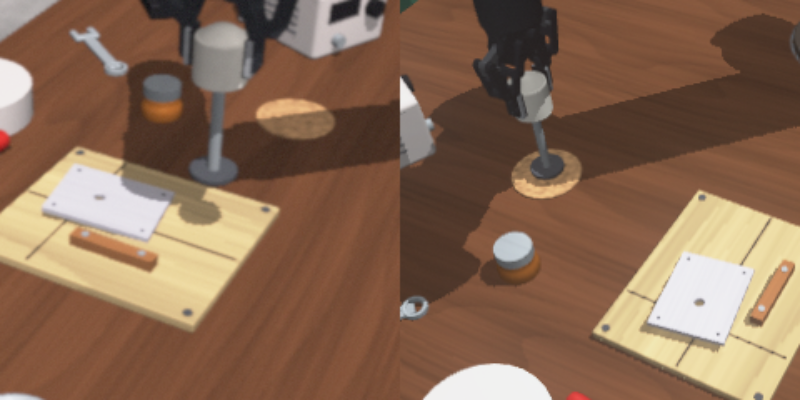

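Left: the lamp hangs clear of the jig at (215,110). Right: its foot at (547,165) is over the mat centre, standing upright. I'll lower it until contact and release.

Run:
```python
from h import *
np.set_printoptions(precision=3,suppress=True)
f0=status.read_state()["force"][2]; z=.140
bot.servo_line([.49,-.30,z],.04)
while z>.126:
    z-=.001; bot.servo_line([.49,-.30,z],.03)
    s=status.read_state()
    if s["force"][2]-f0>2.0: break
print(s["clock"],z,s["ee_pos"],s["force"],f0)
claw.command_gripper(1.0); print(status.read_state()["gripper_width"])
bot.servo_line([.49,-.30,.26],.08)
# look at the jig
bot.movep([.585,.0,.25],np.array(s["eef_rot"])) if 0 else None
R=np.array([[0,-1,0],[-1,0,0],[0,0,-1.]])
bot.movep([.60,.04,.26],R)
p=grab("wrist"); save(p,"jig1"); q=grab("scene"); save(q,"lampset")
print(imaging.tip_of(q,"lamp")[:1])
cv2.imwrite("pics/lampset_c.png",cv2.resize(cv2.imread("pics/lampset.png")[100:340,130:370],(480,480)))
for l,z in [("plate_hole",.022),("plate",.012),("plate_edge",.014),("pin",.012),("jig",0)]:
    for r in imaging.tip_of(p,l)[:1]: print(l,r,at_z(p,r["uv"],z))
print(status.read_state()["clock"])
```

```text
12.425 0.134 [ 0.49  -0.3    0.135] [-1.77   1.56   3.396] -3.319747153596615
1.00422705559698
[{'uv': [216.7, 204.3], 'p': 0.72}]
plate_hole {'uv': [308.3, 152.8], 'p': 0.76} [ 0.615 -0.004  0.022]
plate {'uv': [383.2, 143.3], 'p': 0.91} [ 0.545 -0.012  0.012]
plate_edge {'uv': [358.5, 198.5], 'p': 0.9} [0.567 0.04  0.014]
16.3333
```

View pics/jig1.png

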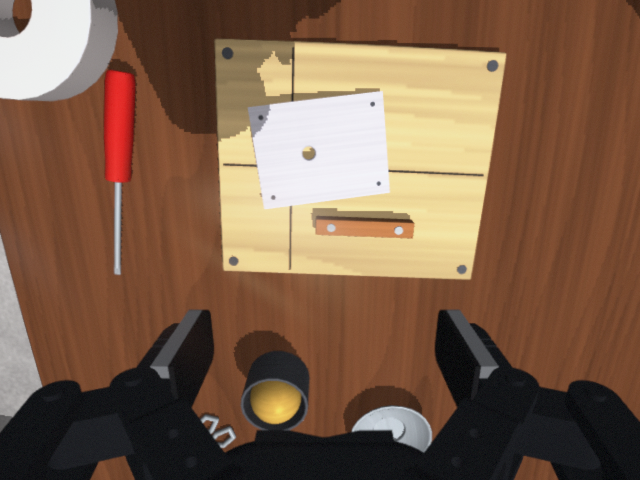

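View pics/lampset_c.png

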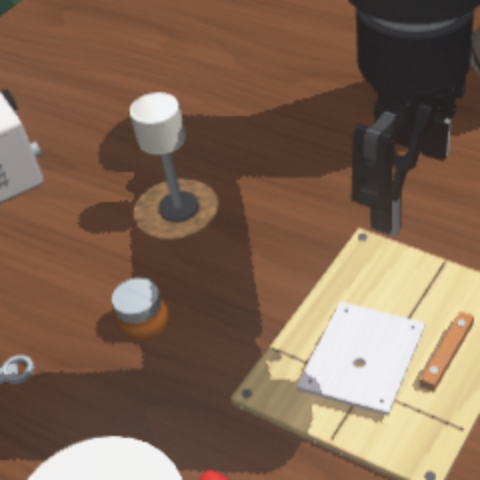

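The jig view shows board corners at (216,40), (505,53), (471,279) and (223,270), and the plate's top corners at (381,91), (389,191), (264,209) and (249,106). The crop shows the lamp upright well within the mat, at (178,205). Next I fit the poses and push the right edge to the bar.

```bash
cat >> h.py <<'E'
from scipy.optimize import least_squares
def platefit(p,jig,uv,free=True):
    # uv order: heel-right, heel-left, head-left, head-right (top face); returns x,y,yaw in the jig frame, tilt
    c,s=np.cos(jig[2]),np.sin(jig[2]); J=np.array([[c,-s],[s,c]])
    P=np.array([[0,-.046],[0,.046],[.12,.046],[.12,-.046]])
    def f(v):
        a,b=np.cos(v[2]),np.sin(v[2]); t=v[3]
        Q=np.c_[P[:,0]*np.cos(t)-.006*np.sin(t),P[:,1]]
        X=(np.array([[a,-b],[b,a]])@Q.T).T+v[:2]; z=.012+P[:,0]*np.sin(t)+.006*np.cos(t)
        return (proj(p,np.c_[X@J.T+jig[:2],z])-uv).ravel()
    lo,hi=([0.07,.1] if free else [-.01,.01])
    r=least_squares(f,[-.03,0,.1,(lo+hi)/2],bounds=([-1,-1,-1,lo],[1,1,1,hi]),x_scale=.01); return r.x,f(r.x)
class Jig:
    def __init__(s,v): s.v=v; s.c,s.s=np.cos(v[2]),np.sin(v[2])
    def w(s,x,y,z): return [s.v[0]+s.c*x-s.s*y,s.v[1]+s.s*x+s.c*y,z]
    def R(s): # tool y along -jig x
        return np.array([[s.c,-s.s,0],[s.s,s.c,0],[0,0,1]])@np.array([[0,-1,0],[-1,0,0],[0,0,-1.]])
    def F(s,f): return np.array([s.c*f[0]+s.s*f[1],-s.s*f[0]+s.c*f[1],f[2]])
    def inv(s,p): d=np.array(p)[:2]-s.v[:2]; return np.array([s.c*d[0]+s.s*d[1],-s.s*d[0]+s.c*d[1]])
E
python3 - <<'E'
from h import *
np.set_printoptions(precision=4,suppress=True)
p=grab("wrist")
C=[[.13,-.11],[-.13,-.11],[-.13,.11],[.13,.11]]
j,r=jigfit([(p,C,[[216,40],[505,53],[471,279],[223,270]])]); print(j,r)
print("pin px",proj(p,Jig(j).w(.06,0,.012)),"axes ends",proj(p,[Jig(j).w(-.11,0,.012),Jig(j).w(.06,.1,.012)]), "bar", proj(p,[Jig(j).w(-.06,.0465,.026),Jig(j).w(.035,.0465,.026)]))
print(platefit(p,j,[[381,91],[389,191],[264,209],[249,106]]))
print(status.read_state()["clock"])
E
```

```text
[ 0.5716  0.013  -0.0389] [-2.0511 -0.7653  1.9167 -0.303   0.0035  0.8857  0.0396  1.2966]
pin px [[291.5663 167.2765]] axes ends [[467.9724 174.478 ]
 [290.3198 264.8289]] bar [[414.7747 222.8076]
 [315.907  219.1139]]
(array([-0.0266, -0.0265,  0.1533,  0.0925]), array([ 1.2246, -0.4785,  0.223 ,  0.7159,  0.1472, -0.6041, -1.54  ,
        0.5085]))
16.3833
```

```bash
cat >> h.py <<'E'
J=Jig(np.array([.5714,.0127,-.0395]))
def push(x,y,dx,dy,z,n,fmax,step=.001,rate=.03,log=4):
    f0=J.F(status.read_state()["force"]); d=np.array([dx,dy])
    for i in range(1,n+1):
        bot.servo_line(J.w(x+dx*step*i,y+dy*step*i,z),rate)
        s=status.read_state(); f=J.F(s["force"])-f0; q=J.inv(s["ee_pos"])
        if i%log==0: print(i,q*1e3,f)
        if -f[:2]@d>fmax: break
    print("end",i,q*1e3,f,s["clock"]); return q
E
python3 - <<'E'
from h import *
np.set_printoptions(precision=2,suppress=True)
claw.command_gripper(0.0)
bot.movep(J.w(.02,-.092,.08),J.R())
bot.servo_line(J.w(.02,-.092,.045),.08)
f0=np.array(status.read_state()["force"])
z=.045
while z>.034:
    z-=.002; bot.servo_line(J.w(.02,-.092,z),.03); s=status.read_state(); 
    if s["force"][2]-f0[2]>3: print("touch",z,s["force"]); break
print(z,s["ee_pos"],s["force"],s["clock"])
push(.02,-.092,0,1,z,40,5)
p=grab("wrist"); save(p,"pushed1")
E
```

```text
0.03299999999999999 [ 0.59 -0.08  0.03] [-0.47 -0.26  0.13] 20.1167
4 [ 20.01 -87.92] [0.27 0.31 0.42]
8 [ 20.   -83.93] [-0.4   0.19  0.08]
12 [ 19.99 -79.94] [-0.25  0.69  0.07]
16 [ 19.93 -75.95] [ 0.3  -0.4  -0.16]
20 [ 20.01 -71.93] [-0.13  0.51 -0.04]
24 [ 20.03 -67.95] [-0.2   0.01  0.5 ]
28 [ 20.02 -63.93] [ 0.28 -1.15  1.1 ]
32 [ 19.93 -60.15] [-0.25 -3.16  0.92]
end 33 [ 19.61 -59.72] [ 1.02 -6.36  1.51] 28.3667
```

View pics/pushed1.png

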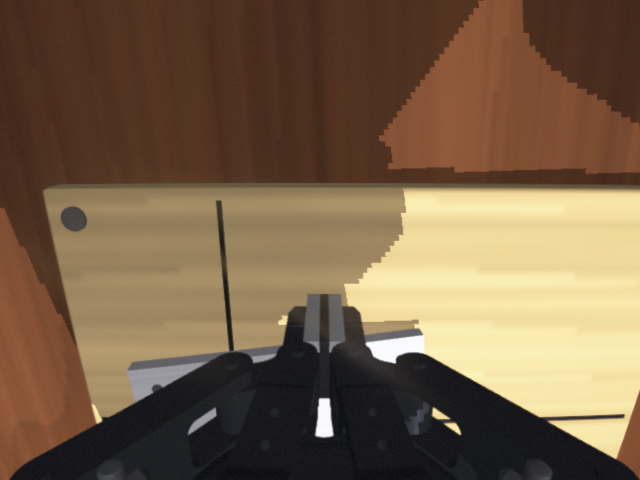

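The plate's right edge runs from (130,365) to (423,332), so the plate is still turned about 0.1 rad and is pivoting on the bar's end. I'll push nearer the heel.

Run:
```python
from h import *
np.set_printoptions(precision=2,suppress=True)
z=.033
bot.servo_line(J.w(.02,-.068,z),.06)
bot.servo_line(J.w(.007,-.068,z),.06)
push(.007,-.068,0,1,z,16,9,log=1)
bot.servo_line(J.w(.007,-.075,z),.06)
bot.servo_line(J.w(.007,-.075,.09),.1)
bot.movep(J.w(.04,.02,.27),J.R())
p=grab("wrist"); save(p,"jig2"); print(status.read_state()["clock"])
```

```text
1 [  7.23 -66.82] [-0.07  0.38 -1.33]
2 [  7.05 -65.94] [ 0.59  1.32 -1.75]
3 [  7.   -64.97] [-0.23  0.42 -0.59]
4 [  7.03 -63.94] [-0.29  0.67 -0.43]
5 [  7.03 -62.93] [-0.69  0.27 -0.47]
6 [  6.98 -61.93] [ 0.33  1.62 -0.48]
7 [  6.85 -61.14] [-0.21 -1.03 -0.13]
8 [  6.35 -60.62] [-1.87 -5.07  0.41]
9 [  5.85 -60.2 ] [-1.93 -6.51  1.26]
10 [  5.39 -59.86] [ -2.36 -10.88   1.91]
end 10 [  5.39 -59.86] [ -2.36 -10.88   1.91] 31.5833
33.6167
```

View pics/jig2.png

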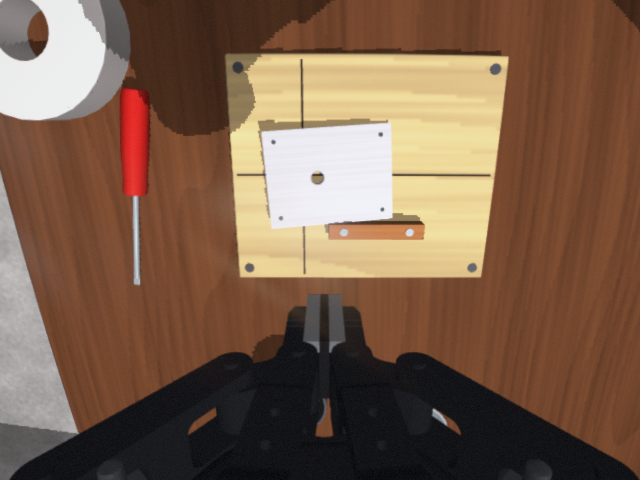

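Run:
```python
from h import *
np.set_printoptions(precision=4,suppress=True)
p=grab("wrist")
C=[[.13,-.11],[-.13,-.11],[-.13,.11],[.13,.11]]
j,r=jigfit([(p,C,[[226,55],[508,57],[482,277],[240,277]])]); print(j,r)
print(proj(p,[J.w(-.06,.0465,.026),J.w(.035,.0465,.026),J.w(.06,0,.012)]))
v,r=platefit(p,j,[[391,122],[392,216],[272,229],[262,132]]); print(v,r)
c,s=np.cos(v[2]),np.sin(v[2])
for x,y in [(0,-.046),(.04,-.046),(.12,-.046),(0,.046),(.12,.046)]: print((x,y),v[0]+c*x-s*y,v[1]+s*x+c*y)
```

```text
[ 0.5704  0.0125 -0.0405] [-1.1086 -0.523   2.0018 -0.6596 -0.0287  1.1686 -0.1087  1.5108]
[[424.6308 225.0322]
 [328.2919 225.0857]
 [302.7617 175.6071]]
[-0.0246 -0.0051  0.0715  0.1   ] [-0.2004 -0.2953  0.7472  1.1406  0.323  -0.274  -0.7835 -0.3987]
(0, -0.046) -0.021354368299804062 -0.050950377553241874
(0.04, -0.046) 0.018543384190184836 -0.04809217072944748
(0.12, -0.046) 0.09833888917016263 -0.04237575708185869
(0, 0.046) -0.02792824399453117 0.040814453173732584
(0.12, 0.046) 0.09176501347543552 0.049389073645115765
```

Run:
```python
from h import *
np.set_printoptions(precision=2,suppress=True)
z=.033
bot.movep(J.w(.004,-.068,.08),J.R())
bot.servo_line(J.w(.004,-.068,z),.08)
bot.servo_line(J.w(.004,-.0635,z),.05)
push(.004,-.0635,0,1,z,14,20,log=1)
p=grab("wrist"); save(p,"pushed2")
```

```text
1 [  4.07 -62.45] [-0.76  0.06  0.01]
2 [  3.98 -61.47] [-0.57  0.42  0.02]
3 [  3.8  -60.67] [-1.06 -1.81  0.05]
4 [  3.32 -60.12] [-1.09 -5.01  0.9 ]
5 [  2.78 -59.71] [-1.55 -8.98  2.65]
6 [  2.28 -59.38] [ -2.15 -10.98   3.16]
7 [  1.78 -59.05] [ -2.82 -15.16   4.66]
8 [  1.25 -58.79] [ -3.31 -18.31   4.79]
9 [  0.79 -58.48] [ -4.05 -23.02   5.63]
end 9 [  0.79 -58.48] [ -4.05 -23.02   5.63] 37.7583
```

Run:
```python
from h import *
np.set_printoptions(precision=4,suppress=True)
def crop(n,c): 
    p=grab(n); x,y,w,h=c; return cv2.resize(cv2.cvtColor(p["frame"],cv2.COLOR_RGB2BGR)[y:y+h,x:x+w],(400,300)),p
z=.033
a,_=crop("side",(250,210,120,90))
q=status.read_state(); print(q["ee_pos"])
bot.servo_line(J.w(.001,-.068,z),.08)
bot.servo_line(J.w(.001,-.068,.08),.12)
bot.movep(J.w(-.05,-.01,.2),J.R())
b,_=crop("side",(250,210,120,90)); c,_=crop("scene",(260,230,120,90))
p=grab("wrist"); save(p,"jig3"); d=cv2.resize(cv2.imread("pics/jig3.png"),(400,300))
cv2.imwrite("pics/m2.png",np.vstack([np.hstack([a,b]),np.hstack([c,d])]))
for l,z in [("plate_hole",.022),("plate",.012),("plate_edge",.014)]:
    for r in imaging.tip_of(p,l)[:1]: print(l,r,J.inv(at_z(p,r["uv"],z)))
print(status.read_state()["clock"])
```

```text
[ 0.5699 -0.0458  0.0326]
plate_hole {'uv': [208.6, 229.2], 'p': 0.6} [0.0434 0.0012]
plate {'uv': [296.3, 219.6], 'p': 0.64} [-0.0274 -0.004 ]
plate_edge {'uv': [265.5, 273.5], 'p': 0.65} [0.0001 0.0435]
39.65
```

View pics/m2.png

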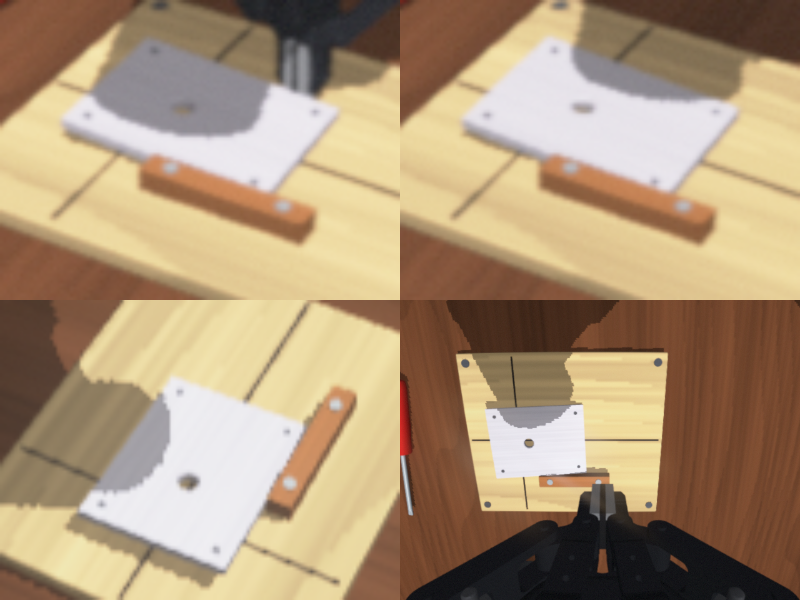

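The plate is still turned about 0.05 rad. It touches the far end of the bar, with a gap at its heel in the lower-right tile near (586,474). Pushing the heel left of centre slides it along and turns it clockwise, and the final side push will square it up.

Run:
```python
from h import *
np.set_printoptions(precision=2,suppress=True)
x,y=-.058,.010
bot.movep(J.w(x,y,.07),J.R())
bot.servo_line(J.w(x,y,.035),.08)
f0=status.read_state()["force"][2]; z=.035
while z>.027:
    z-=.001; bot.servo_line(J.w(x,y,z),.03); s=status.read_state()
    if s["force"][2]-f0>2.5: break
print("board",z,s["ee_pos"],s["force"][2]-f0)
z+=.0012; bot.servo_line(J.w(x,y,z),.03)
push(x,y,1,0,z,40,9,log=2)
```

```text
board 0.031 [0.51 0.03 0.03] 2.946067097658853
2 [-55.93   9.98] [ 0.53  0.14 -0.42]
4 [-53.93   9.99] [ 0.9  -0.36  0.49]
6 [-51.92  10.03] [ 0.92  0.04 -0.76]
8 [-49.93  10.  ] [ 0.53 -0.42 -0.4 ]
10 [-47.93   9.99] [ 1.63 -0.76 -0.6 ]
12 [-45.93  10.01] [ 0.78 -0.4  -0.43]
14 [-43.94  10.01] [ 1.66  0.05 -0.91]
16 [-41.95  10.  ] [ 0.52 -0.18  0.07]
18 [-39.95   9.97] [ 1.14 -0.86 -0.46]
20 [-37.92  10.  ] [ 1.26 -0.27  0.25]
22 [-35.93   9.99] [ 0.65 -0.24 -0.61]
24 [-34.15   9.92] [-0.62 -0.19 -0.05]
26 [-31.94  10.02] [-0.4  -0.34 -0.38]
28 [-29.9   10.01] [ 0.04 -0.02 -0.3 ]
30 [-27.91  10.02] [0.14 0.39 0.39]
32 [-25.88  10.01] [ 0.09  0.22 -0.66]
34 [-23.93  10.  ] [-0.53  0.84  0.08]
36 [-21.73  10.06] [-0.28  0.54 -0.86]
38 [-19.95  10.01] [ 0.18  1.23 -0.06]
40 [-17.91  10.03] [ 0.48 -0.4  -0.15]
end 40 [-17.91  10.03] [ 0.48 -0.4  -0.15] 52.0833
```

Run:
```python
from h import *
np.set_printoptions(precision=4,suppress=True)
T=[]
for n in ["scene","side"]:
    p=grab(n); im=cv2.cvtColor(p["frame"],cv2.COLOR_RGB2BGR)
    for l,z in [("plate_hole",.018),("plate_edge",.013),("plate",.012)]:
        for r in imaging.tip_of(p,l)[:1]: print(n,l,round(r["p"],2),J.inv(at_z(p,r["uv"],z)))
    x,y=(260,230) if n=="scene" else (250,210)
    T.append(cv2.resize(im[y:y+90,x:x+120],(400,300),interpolation=cv2.INTER_CUBIC))
cv2.imwrite("pics/m3.png",np.hstack(T)); print(status.read_state()["clock"])
```

```text
scene plate_edge 0.6 [-0.0585  0.3147]
scene plate 0.69 [-0.0144 -0.0019]
side plate_hole 0.79 [0.0618 0.0092]
side plate_edge 0.93 [0.0178 0.0459]
side plate 0.89 [-0.0116 -0.0061]
52.4833
```

View pics/m3.png

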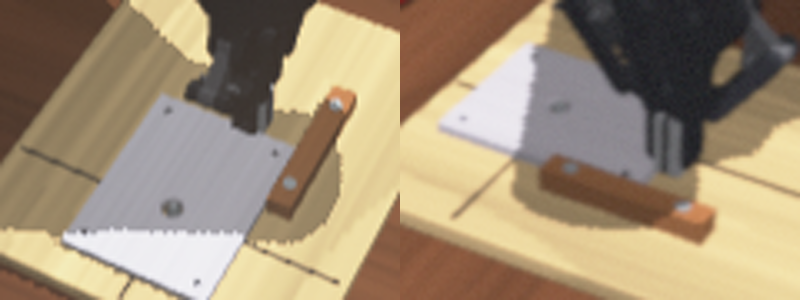

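The left tile shows a grey spot inside the hole at (172,208), so the pin looks to be in or about to be. I'll push on gently to confirm the stop.

Run:
```python
from h import *
np.set_printoptions(precision=2,suppress=True)
q=push(-.018,.010,1,0,.0322,5,4,log=1)
```

```text
1 [-17.07   9.94] [-0.46  0.63  0.91]
2 [-16.53   9.87] [-3.15  0.54  1.83]
3 [-16.32   9.72] [-6.24  2.13  5.33]
end 3 [-16.32   9.72] [-6.24  2.13  5.33] 53.2333
```

Run:
```python
from h import *
np.set_printoptions(precision=4,suppress=True)
bot.servo_line(J.w(-.03,.01,.0325),.1)
bot.servo_line(J.w(-.03,.01,.06),.15)
bot.movep(J.w(.005,-.068,.06),J.R())
bot.servo_line(J.w(.005,-.068,.0322),.1)
bot.servo_line(J.w(.005,-.0625,.0322),.08)
print(status.read_state()["clock"])
push(.005,-.0625,0,1,.0322,12,12,log=1,rate=.05)
p=grab("side")
for l,z in [("plate_hole",.018),("plate_edge",.013),("plate",.012)]:
    for r in imaging.tip_of(p,l)[:1]: print(l,round(r["p"],2),J.inv(at_z(p,r["uv"],z)))
save(p,"side4")
```

```text
54.975
1 [  5.0344 -61.4436] [-0.7665  0.1418 -1.4055]
2 [  5.0096 -60.544 ] [-0.5797 -0.8052 -1.5062]
3 [  4.9219 -59.5571] [-0.3746 -0.9375 -1.0676]
4 [  4.7919 -58.5673] [-2.3141 -1.5267 -0.5077]
5 [  4.729  -58.3177] [ 0.141  -6.4556 -0.8219]
6 [  4.6184 -58.1013] [  0.2053 -10.9241  -0.4512]
7 [  4.457  -57.9029] [  2.2603 -16.4913  -0.5604]
end 7 [  4.457  -57.9029] [  2.2603 -16.4913  -0.5604] 56.725
plate_hole 0.89 [0.0645 0.0114]
plate_edge 0.77 [0.0196 0.0426]
plate 0.55 [-0.0069 -0.002 ]
```

```bash
cat > chk.py <<'E'
from h import *
np.set_printoptions(precision=4,suppress=True)
p=grab("wrist"); hsv=cv2.cvtColor(p["frame"],cv2.COLOR_RGB2HSV)
def quad(m,lo):
    m=cv2.morphologyEx(m,cv2.MORPH_OPEN,np.ones((5,5),np.uint8))
    c=[k for k in cv2.findContours(m,cv2.RETR_EXTERNAL,cv2.CHAIN_APPROX_NONE)[0] if cv2.pointPolygonTest(cv2.convexHull(k),(330.,170.),False)>0]
    c=cv2.convexHull(max(c,key=cv2.contourArea)); e=2.
    while True:
        a=cv2.approxPolyDP(c,e,True)[:,0].astype(float)
        if len(a)<=4: break
        e+=.5
    print("quad",a.tolist(),e); m=a.mean(0)
    pick=lambda sx,sy:a[np.argmax((a-m)@[sx,sy])]
    return [pick(1,-1),pick(1,1),pick(-1,1),pick(-1,-1)]
h,s,v=cv2.split(hsv)
print("hsv plate",hsv[160,350],"board",hsv[80,400])
uv=quad(((s<45)&(v>110)).astype(np.uint8)*255,0)
for fr in (False,True):
    x,r=platefit(p,J.v,uv,fr); print("free" if fr else "flat",x,np.abs(r).max())
E
python3 - <<'E'
from h import *
q=J.inv(status.read_state()["ee_pos"])
bot.servo_line(J.w(q[0],-.07,.0325),.1)
bot.servo_line(J.w(q[0],-.07,.09),.2)
bot.movep(J.w(.04,.02,.27),J.R())
exec(open("chk.py").read())
save(p,"jig5"); print(status.read_state()["clock"])
for n in ["scene","side","wrist"]:
    g=grab(n)
    for l,z in [("lamp",.004),("plate_hole",.012)]:
        for r in imaging.tip_of(g,l)[:1]: print(n,l,round(r["p"],2),at_z(g,r["uv"],z),J.inv(at_z(g,r["uv"],z)))
E
```

```text
hsv plate [124   7 244] board [ 21  92 231]
quad [[249.0, 125.0], [377.0, 127.0], [372.0, 221.0], [253.0, 220.0]] 2.0
flat [-0.0096 -0.0002 -0.0124 -0.01  ] 0.5875467571796946
free [-0.0098 -0.0004 -0.0194  0.07  ] 1.446875288809963
58.5417
scene lamp 0.62 [ 0.4888 -0.289   0.004 ] [-0.0706 -0.3048]
scene plate_hole 0.74 [0.6371 0.0078 0.012 ] [ 0.0659 -0.0023]
side lamp 0.63 [ 0.4861 -0.302   0.004 ] [-0.0728 -0.3178]
side plate_hole 0.56 [0.6403 0.0086 0.012 ] [ 0.069  -0.0013]
wrist plate_hole 0.74 [0.6301 0.0078 0.012 ] [ 0.0588 -0.0026]
```

Run:
```python
from h import *
np.set_printoptions(precision=5,suppress=True)
p=grab("wrist"); g=cv2.cvtColor(p["frame"],cv2.COLOR_RGB2HSV).astype(float)
s=cv2.GaussianBlur(g[...,1],(3,3),0); v=cv2.GaussianBlur(g[...,2],(3,3),0)
def line(ch,cols,r0,r1,z,name):
    P=[]
    for c in cols:
        col=ch[r0:r1,c]; d=np.abs(np.diff(col)); k=np.argmax(d); 
        w=d[max(0,k-2):k+3]; r=r0+.5+(np.arange(max(0,k-2),max(0,k-2)+len(w))@w)/w.sum()
        P.append(J.inv(at_z(p,(c,r),z)))
    P=np.array(P); 
    for _ in range(3):
        a=np.polyfit(P[:,0],P[:,1],1); e=P[:,1]-np.polyval(a,P[:,0]); P=P[np.abs(e)<=max(2*np.median(np.abs(e)),2e-4)]
    print(name,"slope",a[0],"y at x=0",a[1],"n",len(P),"rms",e.std())
line(v,range(260,480,2),45,65,.012,"board right edge")
line(s,range(258,370,2),115,135,.018,"plate right edge")
line(v,range(260,470,2),268,288,.012,"board left edge")
line(v,range(258,300,2),212,230,.018,"plate left edge(head part)")
line(v,range(385,470,2),166,184,.012,"x line")
line(s,range(332,420,2),228,248,.026,"bar outer top edge")
```

```text
board right edge slope -0.0006901830014722374 y at x=0 -0.11033046691339635 n 110 rms 5.022470226943048e-05
plate right edge slope -0.012798288413234363 y at x=0 -0.04703715656317251 n 55 rms 5.944175924351745e-05
board left edge slope -0.0009297924640180974 y at x=0 0.10873274804499955 n 105 rms 3.424289830783919e-05
plate left edge(head part) slope -0.25842536214679823 y at x=0 0.06415220200623377 n 14 rms 0.001824295865702365
x line slope 0.020070788966291664 y at x=0 0.00041439332648048787 n 30 rms 0.00016243847024851457
bar outer top edge slope 0.0012853421431063595 y at x=0 0.061694135176886294 n 34 rms 2.866461262629998e-05
```

Run:
```python
from h import *
np.set_printoptions(precision=5,suppress=True)
p=grab("wrist"); g=cv2.cvtColor(p["frame"],cv2.COLOR_RGB2HSV).astype(float)
s=cv2.GaussianBlur(g[...,1],(3,3),0); v=cv2.GaussianBlur(g[...,2],(3,3),0)
def scan(ch,idx,a,b,z,name,vert):
    P=[]
    for i in idx:
        col=ch[i,a:b] if vert else ch[a:b,i]; d=np.abs(np.diff(col)); k=np.argmax(d); k0=max(0,k-2); w=d[k0:k+3]
        r=a+.5+(np.arange(k0,k0+len(w))@w)/w.sum(); P.append(J.inv(at_z(p,(r,i) if vert else (i,r),z)))
    P=np.array(P)[:,::-1] if vert else np.array(P)
    for _ in range(4):
        f=np.polyfit(P[:,0],P[:,1],1); e=P[:,1]-np.polyval(f,P[:,0]); P=P[np.abs(e)<=max(2*np.median(np.abs(e)),2e-4)]
    print(name,f,len(P),e.std())
scan(s,range(135,215,2),365,388,.018,"plate heel (x=a*y+b)",1)
scan(s,range(135,215,2),238,262,.018,"plate head",1)
scan(v,range(70,260,3),478,515,.012,"board near",1)
scan(v,range(70,260,3),220,248,.012,"board far",1)
scan(s,range(256,312,2),210,230,.018,"plate left, beyond bar",0)
scan(s,range(320,368,2),210,228,.018,"plate left at bar",0)
m=np.array(cv2.cvtColor(p["frame"],cv2.COLOR_RGB2HSV))
for c in (265,290,340,365): print(c,[tuple(int(t) for t in m[r,c]) for r in range(216,230)])
```

```text
plate heel (x=a*y+b) [ 0.01102 -0.00998] 39 5.6842552626868775e-05
plate head [0.01462 0.1111 ] 39 7.522026018284296e-05
board near [ 0.00041 -0.12918] 59 7.743479655418012e-05
board far [0.00016 0.12977] 44 0.00010496584550119108
plate left, beyond bar [-0.01634  0.04643] 28 9.320746933515317e-05
plate left at bar [-0.02166  0.04685] 19 0.00015846231103480796
265 [(135, 6, 238), (140, 6, 238), (140, 6, 238), (140, 6, 239), (170, 6, 240), (22, 63, 243), (23, 74, 244), (23, 75, 242), (23, 76, 243), (22, 77, 243), (22, 78, 243), (22, 81, 243), (22, 80, 241), (22, 81, 242)]
290 [(138, 5, 240), (135, 6, 240), (137, 7, 239), (140, 6, 239), (165, 6, 240), (21, 44, 243), (23, 69, 243), (23, 72, 244), (23, 72, 243), (22, 73, 243), (22, 75, 243), (22, 73, 243), (22, 75, 242), (22, 75, 243)]
340 [(130, 6, 244), (133, 7, 239), (130, 14, 169), (135, 10, 149), (139, 13, 153), (167, 13, 142), (7, 55, 106), (9, 82, 109), (11, 109, 145), (12, 129, 200), (12, 133, 207), (12, 129, 212), (12, 126, 212), (11, 117, 215)]
365 [(130, 6, 247), (126, 5, 247), (125, 6, 242), (128, 12, 165), (128, 14, 150), (139, 14, 145), (11, 60, 102), (12, 119, 92), (11, 136, 139), (12, 146, 198), (13, 144, 209), (12, 148, 210), (12, 145, 214), (12, 147, 217)]
```

The plate is flat on the pin with its heel corner at the bar, but it is turned 0.0125 rad clockwise. That comes out consistently from three edges. One gentle side push farther from the heel should square it up.

Run:
```python
from h import *
np.set_printoptions(precision=4,suppress=True)
print(status.read_state()["clock"])
bot.movep(J.w(.021,-.068,.07),J.R())
bot.servo_line(J.w(.021,-.068,.0322),.12)
bot.servo_line(J.w(.021,-.0605,.0322),.08)
q=push(.021,-.0605,0,1,.0322,7,9,log=1,rate=.05)
bot.servo_line(J.w(q[0],-.068,.0325),.1)
bot.servo_line(J.w(q[0],-.068,.09),.2)
print(status.read_state()["clock"])
bot.movep(J.w(.04,.02,.27),J.R())
exec(open("chk.py").read())
g=hsv.astype(float); s=cv2.GaussianBlur(g[...,1],(3,3),0)
def scan(idx,a,b,name,vert):
    P=[]
    for i in idx:
        col=s[i,a:b] if vert else s[a:b,i]; d=np.abs(np.diff(col)); k=np.argmax(d); k0=max(0,k-2); w=d[k0:k+3]
        r=a+.5+(np.arange(k0,k0+len(w))@w)/w.sum(); P.append(J.inv(at_z(p,(r,i) if vert else (i,r),.018)))
    P=np.array(P)[:,::-1] if vert else np.array(P)
    for _ in range(4):
        f=np.polyfit(P[:,0],P[:,1],1); e=P[:,1]-np.polyval(f,P[:,0]); P=P[np.abs(e)<=max(2*np.median(np.abs(e)),2e-4)]
    print(name,f,len(P))
scan(range(135,215,2),365,388,"heel",1); scan(range(135,215,2),238,262,"head",1); scan(range(258,370,2),112,135,"right",0); scan(range(256,300,2),210,230,"left",0)
print(status.read_state()["clock"])
```

```text
59.0917
1 [ 21.0145 -59.5077] [-0.7106  0.5433 -0.3909]
2 [ 20.9682 -58.7441] [ 0.5785 -1.2932  0.7242]
3 [ 21.0055 -58.4496] [ 2.3733 -7.0904  0.5064]
4 [ 21.0645 -58.2233] [  2.2595 -11.8055   0.3577]
end 4 [ 21.0645 -58.2233] [  2.2595 -11.8055   0.3577] 61.6917
62.4
hsv plate [129   7 243] board [ 21  93 230]
quad [[249.0, 125.0], [376.0, 127.0], [372.0, 221.0], [252.0, 220.0]] 2.0
flat [-0.0091 -0.0002 -0.0125 -0.01  ] 0.6955781386698163
free [-0.0093 -0.0003 -0.0196  0.07  ] 1.7099578550837577
heel [ 0.0083 -0.0098] 38
head [0.0117 0.1112] 38
right [-0.0105 -0.047 ] 55
left [-0.0146  0.0466] 22
63.275
```

Run:
```python
from workcell import bot
print(bot.sign_off())
```

```text
the job is handed in; nothing more can be done
None
```

I handed the job in at about 63 s: the lamp is upright on the mat, and the plate lies flat over the pin against the bar, but about 0.6° clockwise of square (roughly 0.4 mm gap at the bar's far end, which two side pushes didn't fully close); I never moved to or touched the dish, jar or tin.

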